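# Finish the disc-spring stack of a sample press

### The job

Finish the spring stack on the press arbor, whose first cone washer already sits wide rim up. Put on the large cone washer that lies narrow end up, so that wide rim meets wide rim, then on top of it the large one that lies wide rim up, so that narrow end meets narrow end; keep each the way up it lies and let both sit flat on the arbor. The small cone washer and the flat ring do not belong to this stack.

Things in the scene. Friction and masses are not known exactly. Their poses are not given: they have to be found in the camera images.
- arbor_seat (a point): On the axis of the fixed upright arbor (z up), level with the first washer's wide rim, 30 mm above the bench; the next washer's underside rests at this height. Dark post 20 mm in diameter, straight to 28 mm above this point, then tapering to a 6 mm tip 46 mm above it. White round base, 84 mm across, 12 mm high; on it one immovable large cone washer, wide rim up.
- narrow_up_center (a point): Centre, half-way up, of the large loose steel cone washer lying narrow end up (a low dome with a hole): 54 mm outside diameter, hole 27 mm, 18 mm high, about 130 g. Its wide rim, a vertical band 9 mm high to grip across, is at the bottom: the 9 mm below this point; above it the cone slopes in to the 34 mm narrow end. z up as it lies.
- wide_up_center (a point): Centre, half-way up, of the large loose steel cone washer lying wide rim up (a shallow dish with a hole): 54 mm outside diameter, hole 27 mm, 18 mm high, about 130 g. Its wide rim, a vertical band 9 mm high to grip across, is at the top: the 9 mm above this point; below it the cone slopes in to the 34 mm narrow end. z up as it lies.
There are look-alikes about, which are no part of the job. Leave any orange look-alike of the part that bears narrow_up_center alone. What is shaped like the part that bears wide_up_center but orange is not meant.

How it is judged:
By the outcome, as a careful person would: the job done as asked, in the order asked, and still so for the second after the job is handed in, with the robot touching nothing.
It also fails if it takes over 56 s, if anything falls off the work surface, if the arm or the gripper's body presses on something with over 40 N, if the wrist force passes 120 N, or if a joint passes its speed limit or range.

### The arm

A 6-joint arm with a two-finger parallel gripper is mounted at the origin on the work surface. World frame = base frame: x ahead of the robot, y to its left, z up, the work surface at z = 0. Lengths are in m, angles in rad, forces in N, time in s.
With the tool pointing down it reaches from about 0.35 to 0.975 m from the base axis. Payload 4.9 kg.
Tool frame: the origin (TCP) lies at the very end of the fingers, on their centre line; the grasp point (between the pads) lies 19 mm behind it; z points along the fingers, x is the direction in which the jaws open and shut, and the axes are right-handed (so a half turn about z gives the same grasp; the last joint's range is limited). The gripper opens to 85 mm and grips with 20 to 120 N. Pads are 22 mm wide; open, the fingers measure 114 mm over their backs; the gripper's body (76 mm by 85 mm) begins 54 mm behind the grasp point. The pads swing forward as they close: fully open they stand 13 mm farther back than shut.
Start: joints at [-1.254, 0.053, 1.613, -0, 1.476, -0.119], TCP at [0.264, -0.567, 0.231] pointing down, gripper open.
Joint ranges: [-3.01, 3.01], [-1.01, 2.22], [0.06, 2.58], [-1.02, 4.17], [0.09, 2.62], [-3.14, 3.14]. Speed limits (rad/s): [2.57, 2.57, 3.14, 3.14, 3.14, 3.14].

### API

Orientations are given as a rotation vector (axis times angle).
In Python, from station import ctrl, get_image, calibration, job gives the robot as it stands.
- The arm moves only by the tool jog_arm, never from a script. Its argument "deltas" is a list of rows, each a list of 3 entries, a list of its own where there are three numbers: the turn, a rotation vector about the tool's x, y, z in degrees, then the shift along the tool's x, y, z in m, then the finger opening in m, from 0 to 0.0854. In form: [[[ax, ay, az], [tx, ty, tz], gripper], ...]. A call has 1 to 12 rows; each row is the pose to reach, as a shift and turn from the pose commanded when the call began, along the tool's axes at that moment; what a row does not reach only later rows make up. A row lasts 1/12 s, in which the tool goes at most 41.7 mm and 7.16 degrees, less where a joint would pass 70% of its speed; a pose out of reach is approached as far as the arm can. A call with a gripper value outside its range is refused whole. The fingers move at their own pace and stop on an object; "squeeze" is the grip in N (left out, the last holds). Time passes only in rows, so rows that repeat a pose let the fingers close. It gives the time, the measured TCP pose, the force and the opening at its end, in the units of the state.
- ctrl.get_obs(): the state, without advancing time (a new reading comes with each control period).
- get_image(name): name is "scene" or "top"; returns the picture (420x560x3 uint8, red, green, blue); there is no depth.
- calibration(name): a dict with "mtx" (3x3 intrinsics, pixels), "origin" and "rotation" of the camera in the world. Camera axes: x right, y up, looking along -z (the intrinsics and any distortion apply to the point x, -y, -z); pixel columns grow to the right and rows downward; lengths in m; the calibration is good to about 2 mm. A picture is of the moment at which its call begins. calibration takes no time and is no camera call.
- job.finish_job(): hands the job in, once; it reports no verdict.
The state is a dict: "t": time; "q": joint angles; "dq": joint speeds; "effort": joint torques, N m; "tool_pos": TCP position; "tool_rot": TCP orientation; "contact_force": force on the tool from outside, world axes, zero at the start; "wrist_torque": the same for the moment, N m; "opening": finger opening in m.
Only numpy, scipy, OpenCV 4.12 (cv2) and the standard library are available. Lean on these libraries where they do the work, as an engineer would, in place of code of your own. Each camera call takes 0.05 s, during which the arm holds its last target.

## Working session

There is one attempt and no reset: what is moved stays moved. The work goes in short steps, Python scripts to look and compute and a tool call to move; the robot and the scene stay as the last step left them, time stands still between calls to the robot, and variables do not carry over. Pictures are saved under pics/ and viewed, and the job is handed in when it is done.

Besides the shell and the picture viewer there is one more tool, called after "Emit:" by a JSON object that holds its "method" and its "body", one argument or row to a line. jog_arm: Moves the arm, as the interface text tells. Its arguments: {"type":"object","properties":{"deltas":{"type":"array","items":{"type":"array"}},"squeeze":{"type":"number"}},"required":["deltas"]}

```bash
ls; mkdir -p pics
python3 - <<'E'
from station import ctrl,get_image,calibration
import cv2
for n in("scene","top"):
    im=get_image(n); cv2.imwrite(f"pics/{n}0.png",im[:,:,::-1]); c=calibration(n); print(n,c)
print(ctrl.get_obs())
E
```

```text
pics
scene {'mtx': array([[430.65830094,   0.        , 280.97945708],
       [  0.        , 430.65830094, 210.08864776],
       [  0.        ,   0.        ,   1.        ]]), 'origin': array([ 0.9011092 , -0.21339624,  0.8900583 ]), 'rotation': array([0.47551773, 0.30711713, 1.16010226])}
top {'mtx': array([[402.46520265,   0.        , 271.09470192],
       [  0.        , 402.46520265, 215.60423593],
       [  0.        ,   0.        ,   1.        ]]), 'origin': array([ 0.37999071, -0.03558627,  0.82293572]), 'rotation': array([ 0.08717341, -0.05599807, -1.57440413])}
{'t': 0.1, 'q': array([-1.25402327e+00,  5.32801979e-02,  1.61418612e+00, -3.49934337e-05,
        1.47598657e+00, -1.19008065e-01]), 'dq': array([-0.00094853,  0.00021281, -0.00140357, -0.00029555, -0.00054774,
       -0.00110833]), 'effort': array([-4.85731398e-04, -3.94904065e+01, -3.71363318e+01, -1.86712541e-04,
        3.86716085e-03, -2.15610032e-05]), 'tool_pos': array([ 0.26363118, -0.56604519,  0.23017497]), 'tool_rot': array([-2.64815764e+00,  1.68808245e+00,  2.29392282e-03]), 'contact_force': array([0.66336495, 0.47521216, 0.12003173]), 'wrist_torque': array([ 0.01855632, -0.05118492,  0.00428142]), 'opening': 0.08563522110661106}
```

View pics/scene0.png

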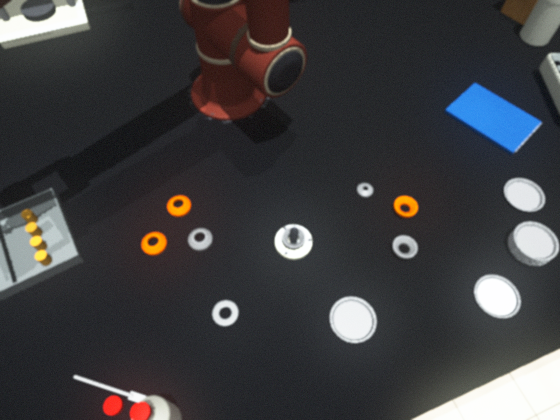

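View pics/top0.png

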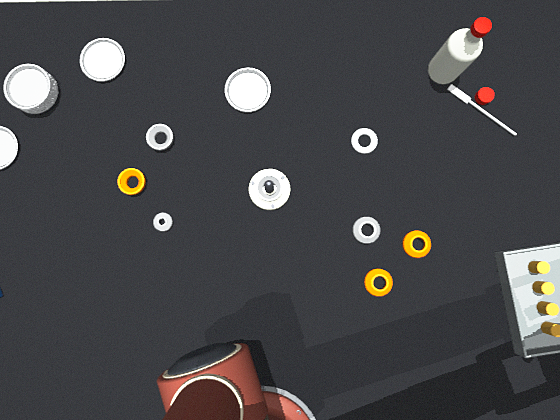

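The candidate large washers are at top (160,137) and (367,230). The flat ring is at (364,140), the small washer at (163,222) and the arbor at (269,188). Next I'll enlarge the crops.

Run:
```python
import cv2,numpy as np
s=cv2.imread("pics/scene0.png");t=cv2.imread("pics/top0.png")
def c(im,u,v,r=25): return cv2.resize(im[v-r:v+r,u-r:u+r],(260,260),interpolation=cv2.INTER_CUBIC)
a=np.hstack([c(t,160,137),c(t,367,230),c(t,269,188)])
b=np.hstack([c(s,405,247),c(s,200,239),c(s,293,240)])
cv2.imwrite("pics/crop.png",np.vstack([a,b]))
```

```text
(no output)
```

View pics/crop.png

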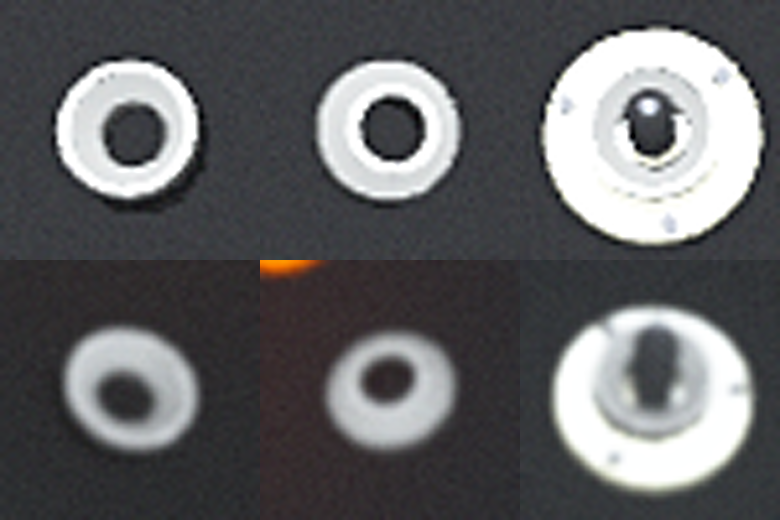

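```bash
cat > h.py <<'E'
import cv2,numpy as np
from scipy.optimize import least_squares
from scipy.spatial.transform import Rotation as R
from station import calibration
C={n:calibration(n) for n in("scene","top")}
def proj(n,P):
    c=C[n]; p=(np.asarray(P)-c["origin"])@R.from_rotvec(c["rotation"]).as_matrix()
    p=p*[1,-1,-1]; q=p@c["mtx"].T; return q[:,:2]/q[:,2:]
a=np.linspace(0,2*np.pi,90)
def pts(x,y,rings): return np.vstack([np.c_[x+r*np.cos(a),y+r*np.sin(a),0*a+z] for r,z in rings])
def cen(h):
    m=cv2.moments(h.astype(np.float32).reshape(-1,1,2)); return np.array([m["m10"],m["m01"]])/m["m00"],m["m00"]
def modelc(n,x,y,rings):
    return cen(cv2.convexHull(proj(n,pts(x,y,rings)).astype(np.float32)))
def maskc(im,u,v,r=28,th=None,K=8):
    g=im[v-r:v+r,u-r:u+r].min(axis=2)
    g=cv2.resize(g,None,fx=K,fy=K,interpolation=cv2.INTER_CUBIC)
    if th is None: th,_=cv2.threshold(g,0,255,cv2.THRESH_OTSU)
    b=(g>th).astype(np.uint8)
    cs,_=cv2.findContours(b,cv2.RETR_EXTERNAL,cv2.CHAIN_APPROX_NONE)
    cs=[c for c in cs if cv2.contourArea(c)>K*K*150]
    cc=min(cs,key=lambda c:np.hypot(*(cen(c)[0]-r*K)))
    h=cv2.convexHull(cc).reshape(-1,2)
    h=(h+.5)/K-.5+[u-r,v-r]; return cen(h)
NU=[(.027,0),(.027,.009),(.017,.018)]; WU=[(.017,0),(.027,.009),(.027,.018)]
BASE=[(.042,0),(.042,.012)]
def locate(obs,rings,x0):
    f=lambda s:np.concatenate([modelc(n,s[0],s[1],rings)[0]-o for n,o in obs])
    s=least_squares(f,x0); return s.x,s.fun
E
python3 - <<'E'
from h import *
s=cv2.imread("pics/scene0.png");t=cv2.imread("pics/top0.png")
for nm,rg,tu,su,r in(("NU",NU,(367,230),(200,239),22),("WU",WU,(160,137),(405,247),22),("BASE",BASE,(269,188),(293,240),32)):
    T,At=maskc(t,*tu,r);S,As=maskc(s,*su,r)
    for o in([("top",T)],[("scene",S)],[("top",T),("scene",S)]):
        x,f=locate(o,rg,[.4,0]); print(nm,[k[0] for k in o],x.round(4),f.round(2))
    print(T,At,modelc("top",*x,rg)[1],S,As,modelc("scene",*x,rg)[1])
E
```

```text
NU ['top'] [ 0.4254 -0.2119] [-0.  0.]
NU ['scene'] [ 0.4212 -0.21  ] [-0.  0.]
NU ['top', 'scene'] [ 0.4237 -0.211 ] [-0.43  0.86 -0.09  1.05]
[366.17440809 229.50053681] 573.046875 586.0948606219608 [199.72220769 238.71004665] 421.8828125 436.6334103887202
WU ['top'] [0.6201 0.2115] [-0. -0.]
WU ['scene'] [0.6151 0.214 ] [-0. -0.]
WU ['top', 'scene'] [0.618  0.2123] [-0.41  1.01 -0.02  1.31]
[158.99297053 136.2581335 ] 560.2109375 567.1914800300729 [404.70415676 246.24479542] 466.4296875 455.415122870123
BASE ['top'] [ 0.5101 -0.0156] [ 0. -0.]
BASE ['scene'] [ 0.5063 -0.0136] [0. 0.]
BASE ['top', 'scene'] [ 0.5085 -0.0149] [-0.33  0.74 -0.14  0.99]
[269.06264456 188.62386557] 1357.828125 1342.3934567034012 [293.08824877 241.13925432] 1067.8984375 1038.6855257549323
```

```bash
cat >> h.py <<'E'
from station import ctrl
def delta(target,rot=None):
    o=ctrl.get_obs(); M=R.from_rotvec(o["tool_rot"])
    d=M.inv().apply(np.array(target)-o["tool_pos"])
    print("t",round(o["t"],2),"pos",o["tool_pos"].round(4),"F",o["contact_force"].round(1),"open",round(o["opening"],4))
    print("axes x",M.as_matrix()[:,0].round(4),"z",M.as_matrix()[:,2].round(4),"delta",d.round(4))
    return d
E
python3 - <<'E'
from h import *
delta([.4237,-.211,.12])
E
```

```text
t 0.1 pos [ 0.2636 -0.566   0.2302] F [0.7 0.5 0.1] open 0.0856
axes x [ 0.4221 -0.9065 -0.0019] z [-6.0e-04  1.8e-03 -1.0e+00] delta [-0.2541 -0.295   0.1107]
```

Emit:
{"method": "jog_arm", "body": {
  "deltas": [
    [[0,0,0],[-0.025,-0.029,0],0.0854],
    [[0,0,0],[-0.05,-0.058,0],0.0854],
    [[0,0,0],[-0.075,-0.087,0],0.0854],
    [[0,0,0],[-0.1,-0.116,0],0.0854],
    [[0,0,0],[-0.125,-0.145,0],0.0854],
    [[0,0,0],[-0.15,-0.174,0.0],0.08],
    [[0,0,0],[-0.175,-0.203,0.02],0.08],
    [[0,0,0],[-0.2,-0.232,0.04],0.08],
    [[0,0,0],[-0.225,-0.26,0.06],0.08],
    [[0,0,0],[-0.245,-0.285,0.08],0.08],
    [[0,0,0],[-0.254,-0.295,0.1],0.08],
    [[0,0,0],[-0.254,-0.295,0.11],0.08]
  ]
}}

```text
t: 1.1
tool_pos: [0.4232, -0.208, 0.1179]
tool_rot: [-2.652, 1.682, 0.008]
contact_force: [-0.5, -0.2, 0.2]
opening: 0.0802
```

Emit:
{"method": "jog_arm", "body": {
  "deltas": [
    [[0,0,0],[0,0,0],0.08],
    [[0,0,0],[0,0,0],0.08],
    [[0,0,0],[0,0,0],0.08]
  ]
}}

```text
t: 1.35
tool_pos: [0.4244, -0.2133, 0.1226]
tool_rot: [2.648, -1.69, 0.003]
contact_force: [-0.5, 0.5, -0.2]
opening: 0.0802
```

Run:
```python
from h import *
from station import get_image
delta([.4237,-.211,.12])
ims=[]
for n in("top","scene"):
    im=get_image(n)[:,:,::-1]; cv2.imwrite(f"pics/{n}1.png",im)
    u,v=proj(n,[[.4237,-.211,.05]])[0].astype(int); r=60
    ims.append(cv2.resize(im[v-r:v+r,u-r:u+r],(400,400),interpolation=cv2.INTER_CUBIC)); print(n,u-r,v-r)
cv2.imwrite("pics/c1.png",np.hstack(ims))
```

```text
t 1.35 pos [ 0.4244 -0.2133  0.1226] F [-0.5  0.5 -0.2] open 0.0802
axes x [ 0.4208 -0.9072  0.0019] z [ 0.0015 -0.0014 -1.    ] delta [-0.0024 -0.0003  0.0026]
top 310 169
scene 136 170
```

View pics/c1.png

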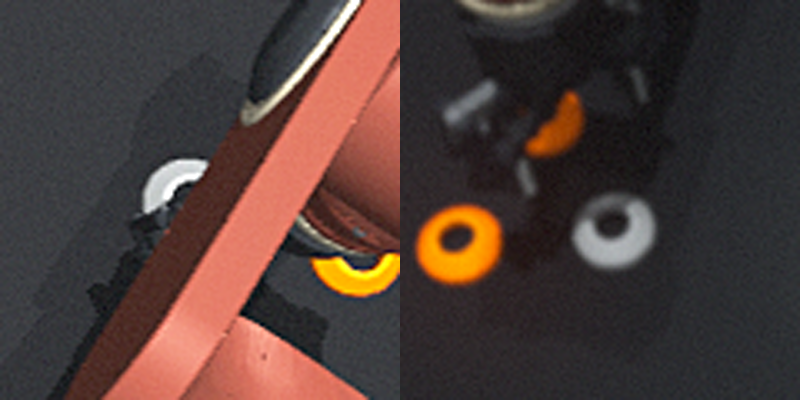

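Emit:
{"method": "jog_arm", "body": {
  "deltas": [
    [[0,0,0],[-0.0015,0,0.03],0.08],
    [[0,0,0],[-0.0015,0,0.06],0.08],
    [[0,0,0],[-0.0015,0,0.07],0.08],
    [[0,0,0],[-0.0015,0,0.07],0.08],
    [[0,0,0],[-0.0015,0,0.07],0.08],
    [[0,0,0],[-0.0015,0,0.07],0.08]
  ]
}}

```text
t: 1.95
tool_pos: [0.4246, -0.2116, 0.0533]
tool_rot: [2.649, -1.689, 0.005]
contact_force: [0.1, -0.4, 0.5]
opening: 0.0802
```

```bash
cat >> h.py <<'E'
def view(fn,name,r=40,off=(0,0,0),mark=True,K=8):
    from station import get_image
    o=ctrl.get_obs(); M=R.from_rotvec(o["tool_rot"]); im=get_image(name)[:,:,::-1].copy()
    cv2.imwrite(fn.replace(".png","_raw.png"),im)
    u,v=proj(name,[o["tool_pos"]+off])[0].astype(int)
    u=min(max(u,r),559-r); v=min(max(v,r),419-r)
    c=cv2.resize(im[v-r:v+r,u-r:u+r],None,fx=K,fy=K,interpolation=cv2.INTER_CUBIC)
    c=cv2.convertScaleAbs(c,alpha=1.6,beta=15)
    if mark:
        w=o["opening"]/2
        P=[o["tool_pos"]+M.apply(p) for p in([0,0,0],[w,.011,0],[w,-.011,0],[-w,.011,0],[-w,-.011,0])]
        for q in proj(name,P): cv2.circle(c,tuple(((q-[u-r,v-r]+.5)*K).astype(int)),3,(0,255,0),-1)
    cv2.imwrite(fn,c); print(name,"crop origin",u-r,v-r)
E
python3 - <<'E'
from h import *
delta([.4237,-.211,.05])
view("pics/c2.png","scene",37)
E
```

```text
t 1.95 pos [ 0.4246 -0.2116  0.0533] F [ 0.1 -0.4  0.5] open 0.0802
axes x [ 0.4217 -0.9067  0.0028] z [ 0.0026 -0.0018 -1.    ] delta [-0.0009  0.0006  0.0033]
scene crop origin 159 193
```

View pics/c2.png

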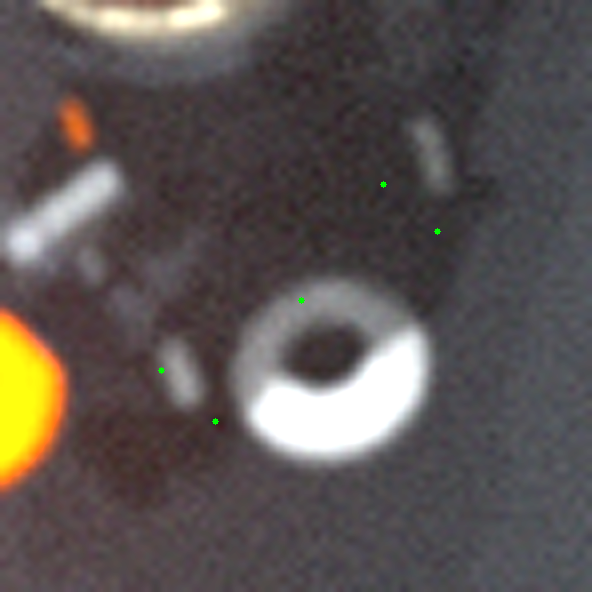

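Emit:
{"method": "jog_arm", "body": {
  "deltas": [
    [[0,0,0],[-0.001,0.0014,0.015],0.075],
    [[0,0,0],[-0.001,0.0014,0.03],0.07],
    [[0,0,0],[-0.001,0.0014,0.038],0.068],
    [[0,0,0],[-0.001,0.0014,0.042],0.068],
    [[0,0,0],[-0.001,0.0014,0.042],0.068],
    [[0,0,0],[-0.001,0.0014,0.042],0.068]
  ]
}}

```text
t: 2.5
tool_pos: [0.4222, -0.2105, 0.01]
tool_rot: [2.649, -1.689, 0.002]
contact_force: [0.9, -0.7, 0.5]
opening: 0.0679
```

Run:
```python
from h import *
delta([.423,-.2115,.008])
view("pics/c3.png","scene",37)
```

```text
t 2.5 pos [ 0.4222 -0.2105  0.01  ] F [ 0.9 -0.7  0.5] open 0.0679
axes x [ 4.222e-01 -9.065e-01  9.000e-04] z [ 8.e-04 -6.e-04 -1.e+00] delta [ 0.0013 -0.0003  0.0021]
scene crop origin 162 200
```

View pics/c3.png

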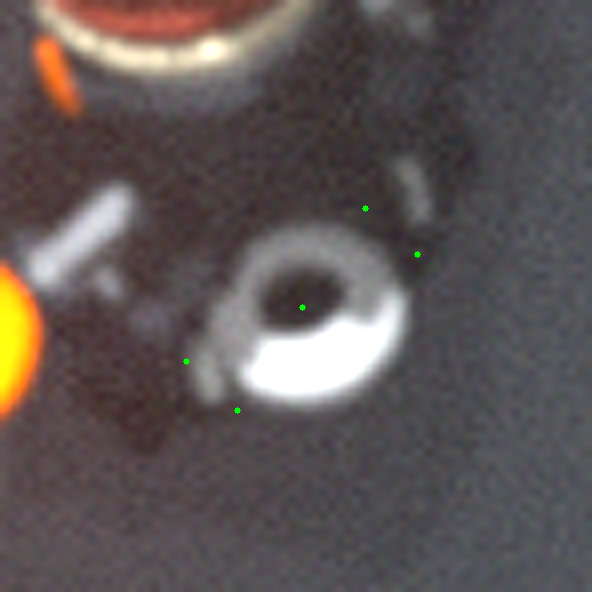

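Emit:
{"method": "jog_arm", "body": {
  "deltas": [
    [[0,0,0],[0.001,0,0.003],0.066],
    [[0,0,0],[0.001,0,0.005],0.066],
    [[0,0,0],[0.001,0,0.006],0.066],
    [[0,0,0],[0.001,0,0.006],0.066]
  ]
}}

```text
t: 2.88
tool_pos: [0.422, -0.2109, 0.0031]
tool_rot: [-2.649, 1.689, 0.001]
contact_force: [0.2, 0.7, -1.3]
opening: 0.0664
```

Emit:
{"method": "jog_arm", "body": {
  "deltas": [
    [[0,0,0],[0,0,0.001],0.066],
    [[0,0,0],[0,0,0.002],0.066],
    [[0,0,0],[0,0,0.002],0.066],
    [[0,0,0],[0,0,0.002],0.066]
  ]
}}

```text
t: 3.22
tool_pos: [0.4221, -0.211, 0.0012]
tool_rot: [-2.649, 1.689, 0.0]
contact_force: [-0.5, 0.1, -0.2]
opening: 0.0658
```

Emit:
{"method": "jog_arm", "body": {
  "deltas": [
    [[0,0,0],[0,0,0.001],0.066],
    [[0,0,0],[0,0,0.002],0.066],
    [[0,0,0],[0,0,0.003],0.066],
    [[0,0,0],[0,0,0.003],0.066]
  ]
}}

```text
t: 3.55
tool_pos: [0.422, -0.2109, -0.0019]
tool_rot: [2.649, -1.689, -0.001]
contact_force: [0.7, -0.9, -0.2]
opening: 0.066
```

Emit:
{"method": "jog_arm", "body": {
  "deltas": [
    [[0,0,0],[0,0,0],0.062],
    [[0,0,0],[0,0,0],0.058],
    [[0,0,0],[0,0,0],0.055],
    [[0,0,0],[0,0,0],0.05],
    [[0,0,0],[0,0,0],0.048],
    [[0,0,0],[0,0,0],0.048]
  ],
  "squeeze": 30
}}

```text
t: 4.05
tool_pos: [0.4223, -0.2112, -0.0012]
tool_rot: [2.649, -1.688, 0.0]
contact_force: [-1.4, 0.1, 5.4]
opening: 0.0519
```

Run:
```python
from h import *
delta([.423,-.2115,.008])
view("pics/c4.png","scene",37)
```

```text
t 4.05 pos [ 0.4223 -0.2112 -0.0012] F [-1.4  0.1  5.4] open 0.0519
axes x [ 4.222e-01 -9.065e-01  4.000e-04] z [ 2.e-04 -3.e-04 -1.e+00] delta [ 0.0006 -0.0005 -0.0092]
scene crop origin 162 203
```

View pics/c4.png

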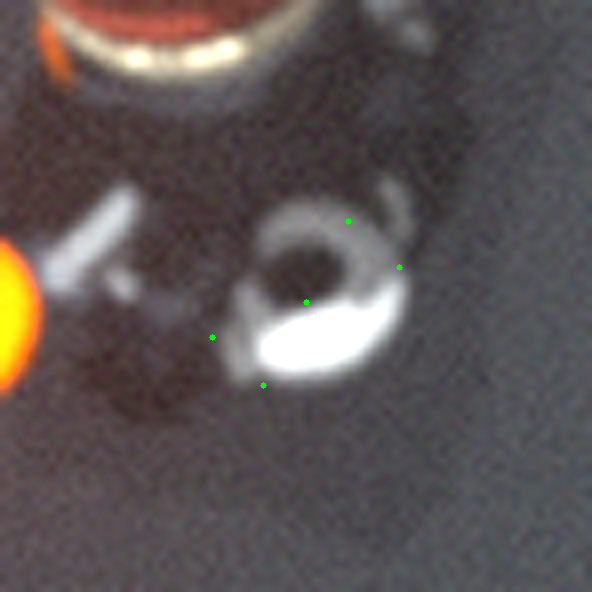

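Emit:
{"method": "jog_arm", "body": {
  "deltas": [
    [[0,0,0],[0,0,0],0.056],
    [[0,0,0],[0,0,0],0.058],
    [[0,0,0],[0,0,0],0.058]
  ]
}}

```text
t: 4.35
tool_pos: [0.422, -0.2108, -0.002]
tool_rot: [-2.649, 1.689, 0.0]
contact_force: [-1.4, -0.5, -0.3]
opening: 0.058
```

Emit:
{"method": "jog_arm", "body": {
  "deltas": [
    [[0,0,0],[0,0,0.001],0.058],
    [[0,0,0],[0,0,0.001],0.058],
    [[0,0,0],[0,0,0.001],0.058]
  ]
}}

```text
t: 4.6
tool_pos: [0.422, -0.2109, -0.003]
tool_rot: [-2.649, 1.689, 0.001]
contact_force: [-0.3, 0.2, 0.1]
opening: 0.0582
```

Emit:
{"method": "jog_arm", "body": {
  "deltas": [
    [[0,0,0],[0,0,0.001],0.058],
    [[0,0,0],[0,0,0.001],0.058],
    [[0,0,0],[0,0,0.001],0.058]
  ]
}}

```text
t: 4.85
tool_pos: [0.4221, -0.2109, -0.0038]
tool_rot: [-2.649, 1.689, 0.0]
contact_force: [0.1, 0.6, -0.5]
opening: 0.0578
```

Emit:
{"method": "jog_arm", "body": {
  "deltas": [
    [[0,0,0],[0,0,0.001],0.058],
    [[0,0,0],[0,0,0.001],0.058],
    [[0,0,0],[0,0,0.001],0.058]
  ]
}}

```text
t: 5.1
tool_pos: [0.4223, -0.2111, -0.0046]
tool_rot: [2.649, -1.689, 0.001]
contact_force: [0.3, -1.0, 1.4]
opening: 0.0585
```

Emit:
{"method": "jog_arm", "body": {
  "deltas": [
    [[0,0,0],[0,0,0.001],0.058],
    [[0,0,0],[0,0,0.001],0.058],
    [[0,0,0],[0,0,0.001],0.058]
  ]
}}

```text
t: 5.35
tool_pos: [0.4224, -0.2112, -0.0046]
tool_rot: [2.649, -1.689, -0.001]
contact_force: [-3.7, 1.3, 8.8]
opening: 0.0583
```

Emit:
{"method": "jog_arm", "body": {
  "deltas": [
    [[0,0,0],[0,0,0.001],0.058],
    [[0,0,0],[0,0,0.001],0.058],
    [[0,0,0],[0,0,0.001],0.058]
  ]
}}

```text
t: 5.6
tool_pos: [0.4224, -0.2112, -0.0047]
tool_rot: [2.649, -1.688, -0.002]
contact_force: [-7.8, 4.6, 17.9]
opening: 0.058
```

Emit:
{"method": "jog_arm", "body": {
  "deltas": [
    [[0,0,0],[0,0,-0.004],0.058],
    [[0,0,0],[0,0,-0.004],0.057],
    [[0,0,0],[0,0,-0.004],0.055],
    [[0,0,0],[0,0,-0.004],0.054]
  ],
  "squeeze": 40
}}

```text
t: 5.93
tool_pos: [0.4221, -0.211, -0.0029]
tool_rot: [2.649, -1.689, 0.0]
contact_force: [-0.3, -0.3, 1.0]
opening: 0.0543
```

Emit:
{"method": "jog_arm", "body": {
  "deltas": [
    [[0,0,0],[0,0,0],0.053],
    [[0,0,0],[0,0,0],0.05],
    [[0,0,0],[0,0,0],0.048],
    [[0,0,0],[0,0,0],0.045]
  ],
  "squeeze": 40
}}

```text
t: 6.27
tool_pos: [0.4222, -0.2112, -0.0024]
tool_rot: [2.649, -1.688, -0.0]
contact_force: [-2.0, 0.2, 5.4]
opening: 0.0516
```

Emit:
{"method": "jog_arm", "body": {
  "deltas": [
    [[0,0,0],[0,0,-0.002],0.045],
    [[0,0,0],[0,0,-0.004],0.045],
    [[0,0,0],[0,0,-0.004],0.045]
  ],
  "squeeze": 60
}}

```text
t: 6.52
tool_pos: [0.4219, -0.2108, 0.0011]
tool_rot: [-2.649, 1.689, 0.001]
contact_force: [0.6, 0.7, -0.6]
opening: 0.0508
```

Emit:
{"method": "jog_arm", "body": {
  "deltas": [
    [[0,0,0],[0,0,-0.01],0.045],
    [[0,0,0],[0,0,-0.025],0.045],
    [[0,0,0],[0,0,-0.05],0.045],
    [[0,0,0],[0,0,-0.075],0.045],
    [[0,0,0],[0,0,-0.09],0.045],
    [[0,0,0],[0,0,-0.1],0.045],
    [[0,0,0],[0,0,-0.1],0.045],
    [[0,0,0],[0,0,-0.1],0.045],
    [[0,0,0],[0,0,-0.1],0.045]
  ]
}}

```text
t: 7.27
tool_pos: [0.4213, -0.2104, 0.0999]
tool_rot: [-2.649, 1.689, 0.004]
contact_force: [0.2, -0.6, -1.8]
opening: 0.0505
```

Run:
```python
from h import *
delta([.5085,-.0149,.1])
view("pics/c5.png","scene",37)
```

```text
t 7.27 pos [ 0.4213 -0.2104  0.0999] F [ 0.2 -0.6 -1.8] open 0.0505
axes x [ 0.4221 -0.9065 -0.0022] z [-0.002   0.0015 -1.    ] delta [-0.1404 -0.1616  0.    ]
scene crop origin 155 181
```

View pics/c5.png

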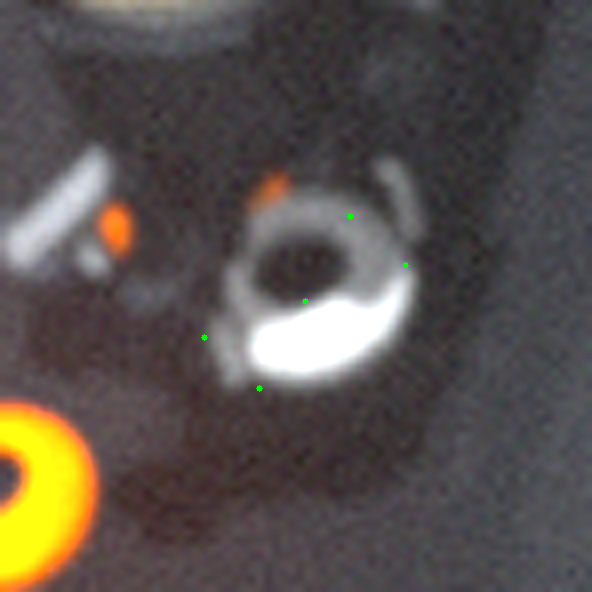

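Emit:
{"method": "jog_arm", "body": {
  "deltas": [
    [[0,0,0],[-0.014,-0.016,-0.01],0.045],
    [[0,0,0],[-0.036,-0.041,-0.015],0.045],
    [[0,0,0],[-0.058,-0.066,-0.015],0.045],
    [[0,0,0],[-0.08,-0.091,-0.015],0.045],
    [[0,0,0],[-0.102,-0.116,-0.015],0.045],
    [[0,0,0],[-0.124,-0.141,-0.01],0.045],
    [[0,0,0],[-0.1405,-0.16,-0.005],0.045],
    [[0,0,0],[-0.1405,-0.16,0],0.045],
    [[0,0,0],[-0.1405,-0.16,0],0.045],
    [[0,0,0],[-0.1405,-0.16,0],0.045],
    [[0,0,0],[-0.1405,-0.16,0],0.045]
  ]
}}

```text
t: 8.23
tool_pos: [0.5073, -0.0168, 0.1007]
tool_rot: [2.648, -1.69, -0.002]
contact_force: [-0.2, -0.5, -0.8]
opening: 0.0502
```

Run:
```python
from h import *
delta([.5071,-.0155,.1])
view("pics/c6.png","scene",37)
view("pics/c6t.png","top",37)
a=cv2.imread("pics/c6.png");b=cv2.imread("pics/c6t.png")
cv2.imwrite("pics/c6b.png",cv2.resize(np.hstack([a,b]),(800,400)))
```

```text
t 8.23 pos [ 0.5073 -0.0168  0.1007] F [-0.2 -0.5 -0.8] open 0.0502
axes x [ 4.211e-01 -9.070e-01 -5.000e-04] z [-0.0013 -0.     -1.    ] delta [-0.0013 -0.0004  0.0007]
scene crop origin 256 184
top crop origin 231 144
```

View pics/c6b.png

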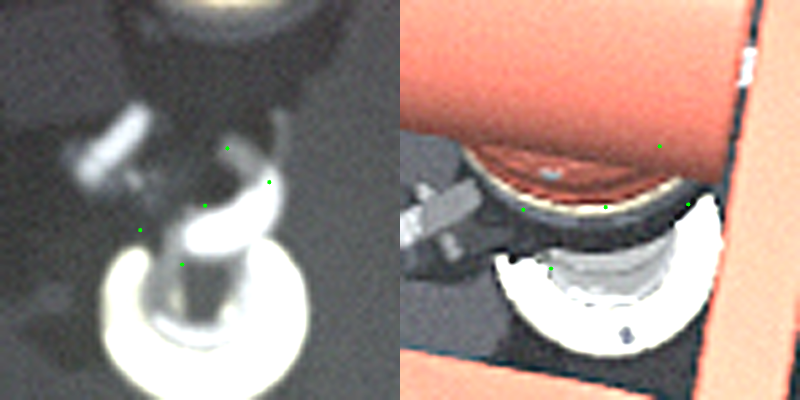

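```bash
cat >> h.py <<'E'
def overlay(raw,fn,n,x,y,z0,rings,K=10,r=30,al=1.0,c=None):
    im=cv2.imread(raw); 
    u,v=(proj(n,[[x,y,z0]])[0] if c is None else np.array(c)).astype(int)
    c=cv2.resize(im[v-r:v+r,u-r:u+r],None,fx=K,fy=K,interpolation=cv2.INTER_CUBIC)
    c=cv2.convertScaleAbs(c,alpha=al)
    c0=c.copy()
    for rad,z in rings:
        q=((proj(n,pts(x,y,[(rad,z+z0)]))-[u-r,v-r]+.5)*K).astype(np.int32)
        cv2.polylines(c,[q.reshape(-1,1,2)],True,(0,255,0),1)
    cv2.imwrite(fn,c); print(u-r,v-r)
E
python3 - <<'E'
from h import *
overlay("pics/c6_raw.png","pics/o6.png","scene",.5063,-.0136,.103,[(.027,0),(.027,.009),(.017,.018),(.0135,.018)],al=1.0)
E
```

```text
264 190
```

View pics/o6.png

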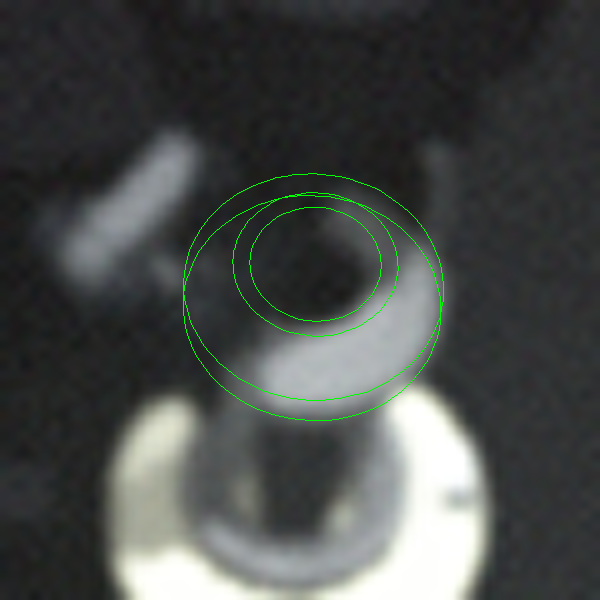

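Emit:
{"method": "jog_arm", "body": {
  "deltas": [
    [[0,0,0],[-0.0016,-0.0008,0.01],0.045],
    [[0,0,0],[-0.0016,-0.0008,0.022],0.045],
    [[0,0,0],[-0.0016,-0.0008,0.03],0.045],
    [[0,0,0],[-0.0016,-0.0008,0.03],0.045],
    [[0,0,0],[-0.0016,-0.0008,0.03],0.045],
    [[0,0,0],[-0.0016,-0.0008,0.03],0.045]
  ]
}}

```text
t: 8.83
tool_pos: [0.5079, -0.0144, 0.0711]
tool_rot: [2.649, -1.689, -0.0]
contact_force: [-0.3, -0.1, 0.2]
opening: 0.0507
```

Run:
```python
from h import *
delta([.5071,-.0155,.07])
view("pics/c7.png","scene",37)
overlay("pics/c7_raw.png","pics/o7.png","scene",.5063,-.0136,.073,[(.027,0),(.027,.009),(.017,.018),(.0135,.018),(.003,.003)],al=1.3)
```

```text
t 8.83 pos [ 0.5079 -0.0144  0.0711] F [-0.3 -0.1  0.2] open 0.0507
axes x [ 4.221e-01 -9.066e-01 -2.000e-04] z [-3.e-04  0.e+00 -1.e+00] delta [0.0007 0.0012 0.0011]
scene crop origin 257 191
264 196
```

View pics/o7.png

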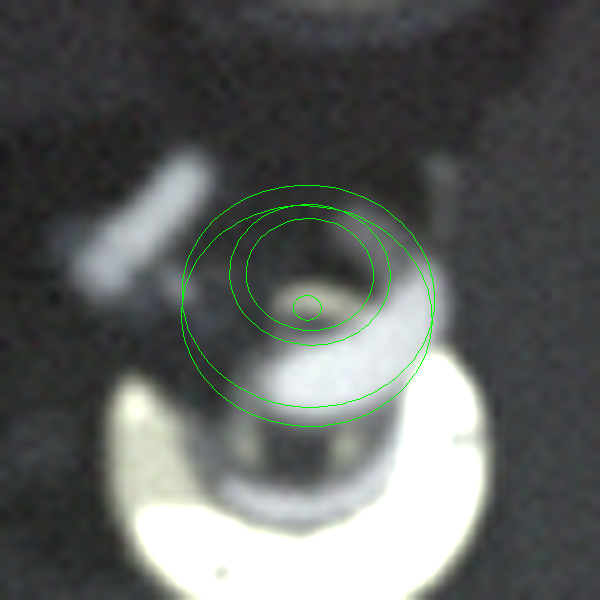

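Run:
```python
from h import *
im=cv2.imread("pics/c7_raw.png"); u0,v0,r=274,206,40
c=im[v0:v0+r,u0:u0+r]; c=cv2.resize(c,None,fx=15,fy=15,interpolation=cv2.INTER_CUBIC)
c=(255*(c/255.)**.45).astype(np.uint8); cv2.imwrite("pics/z7.png",c)
```

```text
(no output)
```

View pics/z7.png

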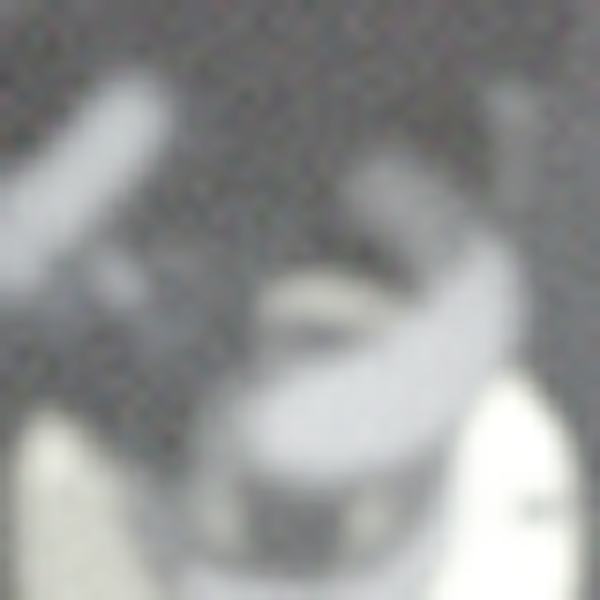

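Emit:
{"method": "jog_arm", "body": {
  "deltas": [
    [[0,0,0],[0.0011,0.0005,0.004],0.045],
    [[0,0,0],[0.0011,0.0005,0.01],0.045],
    [[0,0,0],[0.0011,0.0005,0.016],0.045],
    [[0,0,0],[0.0011,0.0005,0.02],0.045],
    [[0,0,0],[0.0011,0.0005,0.02],0.045]
  ]
}}

```text
t: 9.3
tool_pos: [0.5068, -0.0153, 0.0497]
tool_rot: [2.648, -1.688, -0.004]
contact_force: [0.3, 0.0, -1.9]
opening: 0.0507
```

Run:
```python
from h import *
delta([.5071,-.0155,.0276])
view("pics/c8.png","scene",37)
im=cv2.imread("pics/c8_raw.png"); u0,v0,r=274,206,40
c=im[v0:v0+r,u0:u0+r]; c=cv2.resize(c,None,fx=15,fy=15,interpolation=cv2.INTER_CUBIC)
c=(255*(c/255.)**.45).astype(np.uint8); cv2.imwrite("pics/z8.png",c)
```

```text
t 9.3 pos [ 0.5068 -0.0153  0.0497] F [ 0.3  0.  -1.9] open 0.0507
axes x [ 0.4221 -0.9065 -0.0016] z [-2.7e-03  5.0e-04 -1.0e+00] delta [ 0.0003 -0.0002  0.0221]
scene crop origin 256 195
```

View pics/z8.png

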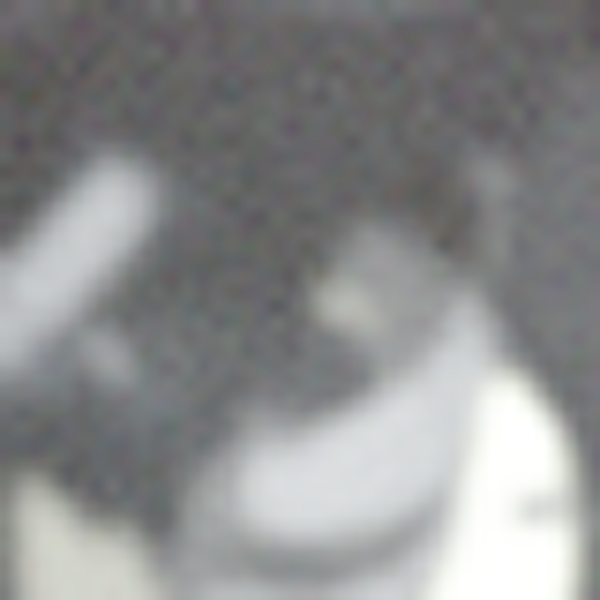

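Emit:
{"method": "jog_arm", "body": {
  "deltas": [
    [[0,0,0],[0,0,0.003],0.045],
    [[0,0,0],[0,0,0.006],0.045],
    [[0,0,0],[0,0,0.009],0.045],
    [[0,0,0],[0,0,0.012],0.045],
    [[0,0,0],[0,0,0.012],0.045]
  ]
}}

```text
t: 9.77
tool_pos: [0.5074, -0.0154, 0.0385]
tool_rot: [2.649, -1.688, -0.002]
contact_force: [0.1, -0.4, -2.3]
opening: 0.0502
```

Emit:
{"method": "jog_arm", "body": {
  "deltas": [
    [[0,0,0],[0,0,0.002],0.045],
    [[0,0,0],[0,0,0.004],0.045],
    [[0,0,0],[0,0,0.006],0.045],
    [[0,0,0],[0,0,0.007],0.045],
    [[0,0,0],[0,0,0.007],0.045]
  ]
}}

```text
t: 10.18
tool_pos: [0.5077, -0.0155, 0.032]
tool_rot: [2.649, -1.689, -0.001]
contact_force: [0.6, -0.8, -1.8]
opening: 0.0512
```

Emit:
{"method": "jog_arm", "body": {
  "deltas": [
    [[0,0,0],[0,0,0.001],0.045],
    [[0,0,0],[0,0,0.002],0.045],
    [[0,0,0],[0,0,0.003],0.045],
    [[0,0,0],[0,0,0.003],0.045]
  ]
}}

```text
t: 10.52
tool_pos: [0.5078, -0.0155, 0.0291]
tool_rot: [2.649, -1.689, -0.0]
contact_force: [-0.2, -0.0, -1.2]
opening: 0.0506
```

Emit:
{"method": "jog_arm", "body": {
  "deltas": [
    [[0,0,0],[0,0,0.001],0.045],
    [[0,0,0],[0,0,0.001],0.045],
    [[0,0,0],[0,0,0.001],0.045]
  ]
}}

```text
t: 10.77
tool_pos: [0.5079, -0.0155, 0.0282]
tool_rot: [2.649, -1.689, -0.0]
contact_force: [-0.6, -0.9, -0.8]
opening: 0.0505
```

Emit:
{"method": "jog_arm", "body": {
  "deltas": [
    [[0,0,0],[0,0,0.001],0.045],
    [[0,0,0],[0,0,0.001],0.045],
    [[0,0,0],[0,0,0.001],0.045]
  ]
}}

```text
t: 11.02
tool_pos: [0.5082, -0.0156, 0.0278]
tool_rot: [-2.649, 1.689, -0.0]
contact_force: [-1.8, 0.3, 3.6]
opening: 0.0505
```

Emit:
{"method": "jog_arm", "body": {
  "deltas": [
    [[0,0,0],[0,0,0],0.055],
    [[0,0,0],[0,0,0],0.062],
    [[0,0,0],[0,0,0],0.07],
    [[0,0,0],[0,0,0],0.074],
    [[0,0,0],[0,0,-0.01],0.076],
    [[0,0,0],[0,0,-0.03],0.08],
    [[0,0,0],[0,0,-0.06],0.08],
    [[0,0,0],[0,0,-0.09],0.08],
    [[0,0,0],[0,0,-0.11],0.08],
    [[0,0,0],[0,0,-0.12],0.08]
  ]
}}

```text
t: 11.85
tool_pos: [0.51, -0.0159, 0.1519]
tool_rot: [-2.647, 1.687, -0.01]
contact_force: [0.5, -0.7, 0.2]
opening: 0.0801
```

Run:
```python
from h import *
# target WU: avg est corrected by same bias as NU grasp
delta([.6175,.212,.14])
```

```text
t 11.85 pos [ 0.51   -0.0159  0.1519] F [ 0.5 -0.7  0.2] open 0.0801
axes x [ 0.4222 -0.9065  0.0038] z [ 0.0066 -0.0011 -1.    ] delta [-0.1612 -0.1936  0.0124]
```

Emit:
{"method": "jog_arm", "body": {
  "deltas": [
    [[0,0,0],[-0.018,-0.022,0],0.08],
    [[0,0,0],[-0.038,-0.046,0],0.08],
    [[0,0,0],[-0.058,-0.07,0],0.08],
    [[0,0,0],[-0.078,-0.095,0],0.08],
    [[0,0,0],[-0.098,-0.12,0],0.08],
    [[0,0,0],[-0.118,-0.145,0],0.08],
    [[0,0,0],[-0.138,-0.17,0.02],0.08],
    [[0,0,0],[-0.153,-0.188,0.04],0.08],
    [[0,0,0],[-0.16,-0.196,0.06],0.08],
    [[0,0,0],[-0.16,-0.196,0.075],0.08],
    [[0,0,0],[-0.16,-0.196,0.085],0.08],
    [[0,0,0],[-0.16,-0.196,0.085],0.08]
  ]
}}

```text
t: 12.85
tool_pos: [0.6155, 0.211, 0.0586]
tool_rot: [2.645, -1.687, -0.007]
contact_force: [0.1, 0.0, -1.3]
opening: 0.0799
```

Emit:
{"method": "jog_arm", "body": {
  "deltas": [
    [[0,0,0],[0,0,0],0.08],
    [[0,0,0],[0,0,0],0.08],
    [[0,0,0],[0,0,0],0.08]
  ]
}}

```text
t: 13.1
tool_pos: [0.6191, 0.2117, 0.0642]
tool_rot: [-2.647, 1.689, -0.003]
contact_force: [0.6, 0.8, 0.3]
opening: 0.0801
```

Run:
```python
from h import *
delta([.618,.2123,.05])
view("pics/c9.png","scene",37)
im=cv2.imread("pics/c9_raw.png"); u0,v0,r=265,206,60
c=im[v0:v0+r,u0:u0+r]; c=cv2.resize(c,None,fx=10,fy=10,interpolation=cv2.INTER_CUBIC)
cv2.imwrite("pics/z9.png",c)
```

```text
t 13.1 pos [0.6191 0.2117 0.0642] F [0.6 0.8 0.3] open 0.0801
axes x [ 4.212e-01 -9.069e-01  7.000e-04] z [ 2.8e-03  6.0e-04 -1.0e+00] delta [-0.001   0.0008  0.0142]
scene crop origin 373 200
```

View pics/c9.png

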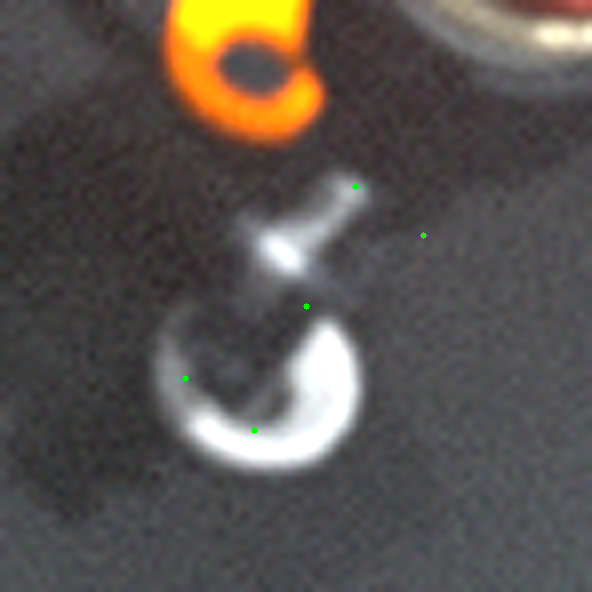

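View pics/z9.png

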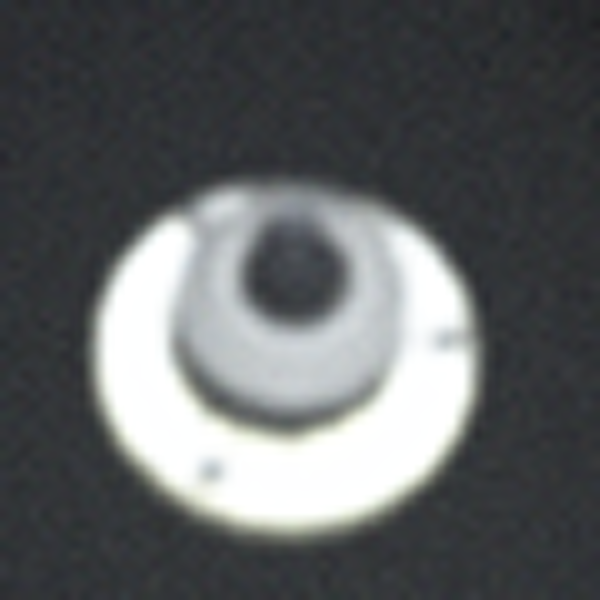

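Emit:
{"method": "jog_arm", "body": {
  "deltas": [
    [[0,0,0],[-0.001,0.001,0.015],0.08],
    [[0,0,0],[-0.001,0.001,0.03],0.08],
    [[0,0,0],[-0.001,0.001,0.042],0.08],
    [[0,0,0],[-0.001,0.001,0.05],0.076],
    [[0,0,0],[-0.001,0.001,0.056],0.074],
    [[0,0,0],[-0.001,0.001,0.058],0.072],
    [[0,0,0],[-0.001,0.001,0.058],0.07],
    [[0,0,0],[-0.001,0.001,0.058],0.07]
  ]
}}

```text
t: 13.82
tool_pos: [0.6171, 0.2128, 0.0045]
tool_rot: [-2.649, 1.688, -0.0]
contact_force: [0.8, 0.1, 0.3]
opening: 0.0699
```

Run:
```python
from h import *
delta([.618,.2123,.003])
view("pics/c10.png","scene",37)
```

```text
t 13.82 pos [0.6171 0.2128 0.0045] F [0.8 0.1 0.3] open 0.0699
axes x [ 4.222e-01 -9.065e-01  1.000e-04] z [ 4.e-04  1.e-04 -1.e+00] delta [ 0.0009 -0.0006  0.0015]
scene crop origin 366 211
```

View pics/c10.png

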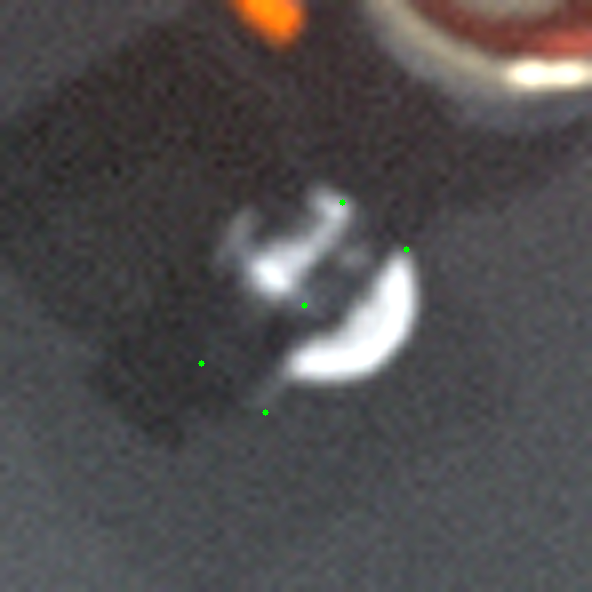

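Emit:
{"method": "jog_arm", "body": {
  "deltas": [
    [[0,0,0],[0,0,0.002],0.066],
    [[0,0,0],[0,0,0.002],0.062],
    [[0,0,0],[0,0,0.002],0.058],
    [[0,0,0],[0,0,0.002],0.055]
  ],
  "squeeze": 30
}}

```text
t: 14.2
tool_pos: [0.6171, 0.2125, 0.0028]
tool_rot: [-2.649, 1.688, -0.002]
contact_force: [-0.1, -1.9, -0.7]
opening: 0.055
```

Emit:
{"method": "jog_arm", "body": {
  "deltas": [
    [[0,0,0],[0,0,0],0.052],
    [[0,0,0],[0,0,0],0.05],
    [[0,0,0],[0,0,0],0.048],
    [[0,0,0],[0,0,0],0.045]
  ],
  "squeeze": 40
}}

```text
t: 14.53
tool_pos: [0.6173, 0.2126, 0.0032]
tool_rot: [-2.649, 1.688, -0.002]
contact_force: [-0.3, -2.6, 5.8]
opening: 0.0516
```

Emit:
{"method": "jog_arm", "body": {
  "deltas": [
    [[0,0,0],[0,0,-0.002],0.045],
    [[0,0,0],[0,0,-0.004],0.045],
    [[0,0,0],[0,0,-0.004],0.045]
  ],
  "squeeze": 60
}}

```text
t: 14.78
tool_pos: [0.6161, 0.213, 0.0057]
tool_rot: [2.649, -1.689, -0.002]
contact_force: [0.1, 0.1, -1.8]
opening: 0.051
```

Emit:
{"method": "jog_arm", "body": {
  "deltas": [
    [[0,0,0],[0,0,-0.015],0.045],
    [[0,0,0],[0,0,-0.04],0.045],
    [[0,0,0],[0,0,-0.07],0.045],
    [[0,0,0],[0,0,-0.1],0.045],
    [[0,0,0],[0,0,-0.115],0.045],
    [[0,0,0],[0,0,-0.115],0.045],
    [[0,0,0],[0,0,-0.115],0.045]
  ]
}}

```text
t: 15.37
tool_pos: [0.6171, 0.2129, 0.1221]
tool_rot: [-2.648, 1.688, -0.002]
contact_force: [-0.7, -0.1, -3.2]
opening: 0.0507
```

Run:
```python
from h import *
delta([.508,-.0152,.105])
view("pics/c11.png","scene",37)
```

```text
t 15.37 pos [0.6171 0.2129 0.1221] F [-0.7 -0.1 -3.2] open 0.0507
axes x [ 4.222e-01 -9.065e-01  3.000e-04] z [ 1.7e-03  5.0e-04 -1.0e+00] delta [0.1607 0.1952 0.0168]
scene crop origin 381 186
```

View pics/c11.png

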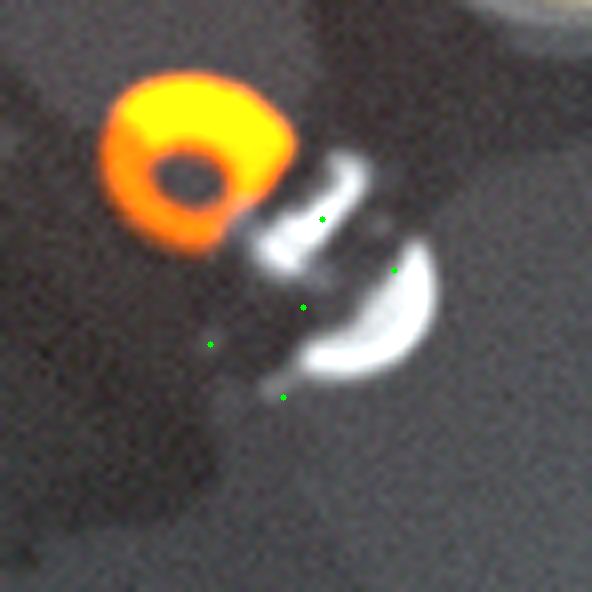

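Held. Moving over the arbor.

Emit:
{"method": "jog_arm", "body": {
  "deltas": [
    [[0,0,0],[0.016,0.02,0],0.045],
    [[0,0,0],[0.036,0.044,0],0.045],
    [[0,0,0],[0.056,0.068,0],0.045],
    [[0,0,0],[0.076,0.092,0],0.045],
    [[0,0,0],[0.096,0.117,0],0.045],
    [[0,0,0],[0.116,0.141,0],0.045],
    [[0,0,0],[0.136,0.165,0],0.045],
    [[0,0,0],[0.15,0.183,0],0.045],
    [[0,0,0],[0.1607,0.195,0.01],0.045],
    [[0,0,0],[0.1607,0.195,0.017],0.045],
    [[0,0,0],[0.1607,0.195,0.017],0.045],
    [[0,0,0],[0.1607,0.195,0.017],0.045]
  ]
}}

```text
t: 16.42
tool_pos: [0.5065, -0.0145, 0.102]
tool_rot: [2.648, -1.688, -0.007]
contact_force: [-0.1, 0.0, -1.3]
opening: 0.0507
```

Emit:
{"method": "jog_arm", "body": {
  "deltas": [
    [[0,0,0],[0,0,0],0.045],
    [[0,0,0],[0,0,0],0.045]
  ]
}}

```text
t: 16.58
tool_pos: [0.5082, -0.0144, 0.1043]
tool_rot: [-2.65, 1.687, 0.0]
contact_force: [0.0, 0.1, -2.0]
opening: 0.0508
```

Run:
```python
from h import *
delta([.508,-.0152,.105])
view("pics/c12.png","scene",37)
overlay("pics/c12_raw.png","pics/o12.png","scene",.5063,-.0136,.103,[(.027,.009),(.027,.018)],al=1.3)
```

```text
t 16.58 pos [ 0.5082 -0.0144  0.1043] F [ 0.   0.1 -2. ] open 0.0508
axes x [ 4.233e-01 -9.060e-01 -2.000e-04] z [-0.e+00  2.e-04 -1.e+00] delta [ 0.0006  0.0005 -0.0007]
scene crop origin 257 183
264 190
```

View pics/o12.png

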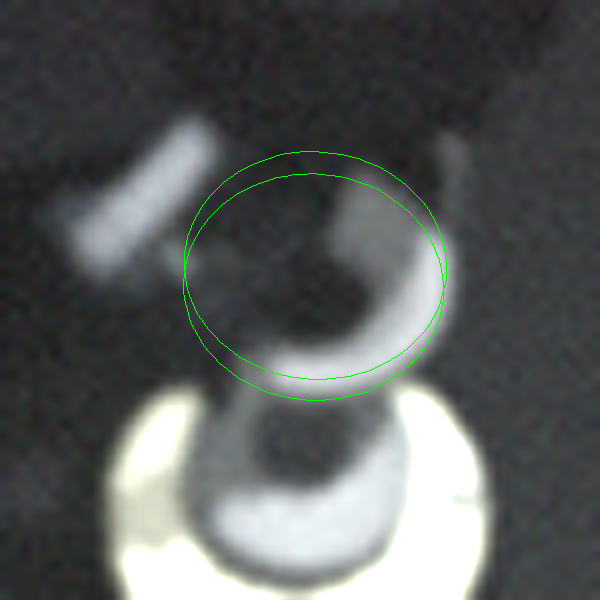

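Emit:
{"method": "jog_arm", "body": {
  "deltas": [
    [[0,0,0],[0.0013,0.0005,0.008],0.045],
    [[0,0,0],[0.0013,0.0005,0.016],0.045],
    [[0,0,0],[0.0013,0.0005,0.022],0.045],
    [[0,0,0],[0.0013,0.0005,0.024],0.045],
    [[0,0,0],[0.0013,0.0005,0.024],0.045]
  ]
}}

```text
t: 17.05
tool_pos: [0.5069, -0.0165, 0.0789]
tool_rot: [2.648, -1.688, -0.004]
contact_force: [0.5, 0.4, -1.3]
opening: 0.0509
```

Run:
```python
from h import *
delta([.508,-.0155,.051])
view("pics/c13.png","scene",37)
overlay("pics/c13_raw.png","pics/o13.png","scene",.5063,-.0136,.077,[(.027,.009),(.027,.018),(.003,-.001)],al=1.3)
```

```text
t 17.05 pos [ 0.5069 -0.0165  0.0789] F [ 0.5  0.4 -1.3] open 0.0509
axes x [ 0.4222 -0.9065 -0.0015] z [-2.5e-03  4.0e-04 -1.0e+00] delta [-0.0004 -0.0014  0.0279]
scene crop origin 256 189
264 196
```

View pics/o13.png

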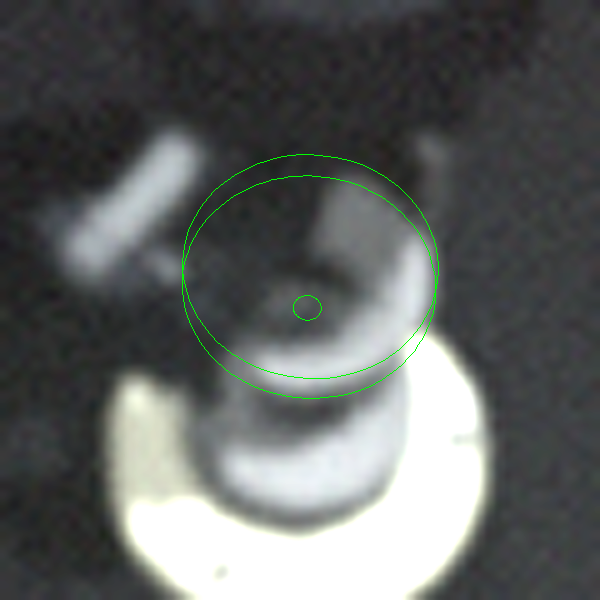

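Emit:
{"method": "jog_arm", "body": {
  "deltas": [
    [[0,0,0],[-0.0005,-0.0008,0.004],0.045],
    [[0,0,0],[-0.0005,-0.0008,0.008],0.045],
    [[0,0,0],[-0.0005,-0.0008,0.012],0.045],
    [[0,0,0],[-0.0005,-0.0008,0.016],0.045],
    [[0,0,0],[-0.0005,-0.0008,0.016],0.045]
  ]
}}

```text
t: 17.52
tool_pos: [0.5076, -0.0157, 0.0631]
tool_rot: [2.648, -1.688, -0.003]
contact_force: [-0.2, -0.0, -1.6]
opening: 0.0507
```

Emit:
{"method": "jog_arm", "body": {
  "deltas": [
    [[0,0,0],[0,0,0.002],0.045],
    [[0,0,0],[0,0,0.004],0.045],
    [[0,0,0],[0,0,0.006],0.045],
    [[0,0,0],[0,0,0.008],0.045],
    [[0,0,0],[0,0,0.008],0.045]
  ]
}}

```text
t: 17.93
tool_pos: [0.5081, -0.0158, 0.0558]
tool_rot: [2.649, -1.689, -0.001]
contact_force: [-0.2, 0.6, -2.5]
opening: 0.0506
```

Emit:
{"method": "jog_arm", "body": {
  "deltas": [
    [[0,0,0],[0,0,0.001],0.045],
    [[0,0,0],[0,0,0.002],0.045],
    [[0,0,0],[0,0,0.002],0.045],
    [[0,0,0],[0,0,0.002],0.045]
  ]
}}

```text
t: 18.27
tool_pos: [0.5084, -0.0158, 0.0543]
tool_rot: [2.649, -1.689, -0.0]
contact_force: [-0.8, -0.8, -2.0]
opening: 0.0509
```

Emit:
{"method": "jog_arm", "body": {
  "deltas": [
    [[0,0,0],[0,0,0.001],0.045],
    [[0,0,0],[0,0,0.002],0.045],
    [[0,0,0],[0,0,0.002],0.045],
    [[0,0,0],[0,0,0.002],0.045]
  ]
}}

```text
t: 18.6
tool_pos: [0.5083, -0.0158, 0.0522]
tool_rot: [2.649, -1.689, -0.0]
contact_force: [-0.2, 0.7, -1.4]
opening: 0.0509
```

Emit:
{"method": "jog_arm", "body": {
  "deltas": [
    [[0,0,0],[0,0,0.001],0.045],
    [[0,0,0],[0,0,0.001],0.045],
    [[0,0,0],[0,0,0.001],0.045]
  ]
}}

```text
t: 18.85
tool_pos: [0.5086, -0.0159, 0.0514]
tool_rot: [-2.649, 1.689, -0.0]
contact_force: [-0.0, -0.7, -3.0]
opening: 0.0508
```

Emit:
{"method": "jog_arm", "body": {
  "deltas": [
    [[0,0,0],[0,0,0.001],0.045],
    [[0,0,0],[0,0,0.001],0.045],
    [[0,0,0],[0,0,0.001],0.045]
  ]
}}

```text
t: 19.1
tool_pos: [0.5086, -0.0158, 0.0513]
tool_rot: [2.649, -1.688, -0.0]
contact_force: [-3.2, 0.2, 5.0]
opening: 0.0508
```

Emit:
{"method": "jog_arm", "body": {
  "deltas": [
    [[0,0,0],[0,0,0],0.053],
    [[0,0,0],[0,0,0],0.058],
    [[0,0,0],[0,0,0],0.065],
    [[0,0,0],[0,0,0],0.072],
    [[0,0,0],[0,0,0],0.08],
    [[0,0,0],[0,0,-0.01],0.08],
    [[0,0,0],[0,0,-0.03],0.08],
    [[0,0,0],[0,0,-0.06],0.08],
    [[0,0,0],[0,0,-0.09],0.08],
    [[0,0,0],[0,0,-0.11],0.08]
  ]
}}

```text
t: 19.93
tool_pos: [0.5096, -0.016, 0.1642]
tool_rot: [-2.648, 1.688, -0.006]
contact_force: [0.7, 0.2, 0.7]
opening: 0.0799
```

Emit:
{"method": "jog_arm", "body": {
  "deltas": [
    [[0,0,0],[0.015,0.015,-0.01],0.08],
    [[0,0,0],[0.035,0.035,-0.01],0.08],
    [[0,0,0],[0.06,0.06,-0.01],0.08],
    [[0,0,0],[0.08,0.08,-0.01],0.08],
    [[0,0,0],[0.1,0.1,-0.01],0.08],
    [[0,0,0],[0.12,0.11,-0.01],0.08],
    [[0,0,0],[0.13,0.11,-0.01],0.08],
    [[0,0,0],[0.13,0.11,-0.01],0.08],
    [[0,0,0],[0.13,0.11,-0.01],0.08]
  ]
}}

```text
t: 20.68
tool_pos: [0.4639, -0.18, 0.1707]
tool_rot: [-2.648, 1.689, 0.0]
contact_force: [0.1, 0.5, 0.4]
opening: 0.08
```

Run:
```python
from h import *
from station import get_image
delta([0,0,0]); o=[]
for n,(u,v) in(("scene",(293,232)),("top",(269,188))):
    im=get_image(n)[:,:,::-1]; cv2.imwrite(f"pics/{n}_end.png",im); r=25
    o.append(cv2.resize(im[v-r:v+r,u-r:u+r],(400,400),interpolation=cv2.INTER_CUBIC))
cv2.imwrite("pics/end.png",np.hstack(o))
```

```text
t 20.68 pos [ 0.4639 -0.18    0.1707] F [0.1 0.5 0.4] open 0.08
axes x [ 4.216e-01 -9.068e-01 -4.000e-04] z [ 3.e-04  5.e-04 -1.e+00] delta [-0.3587  0.3448  0.1707]
```

View pics/end.png

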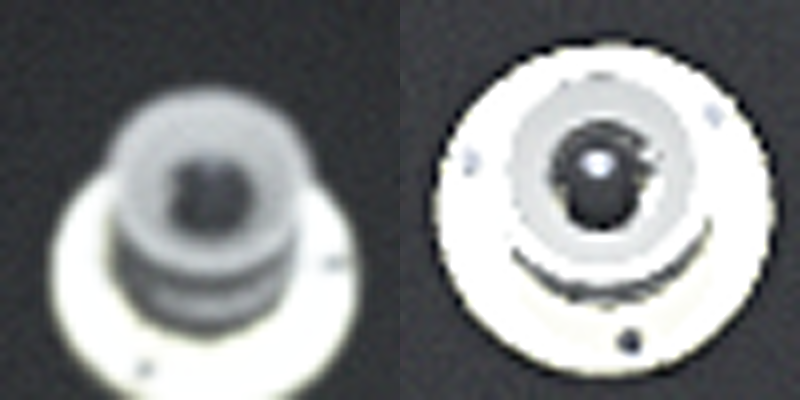

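View pics/scene_end.png

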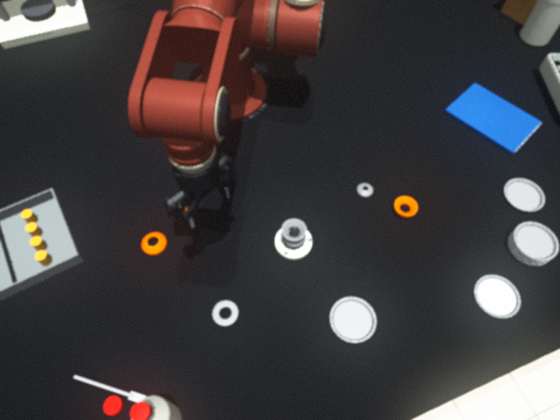

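The stack is on the arbor, with the rim at scene (293,230) and the gripper well clear. I'll overlay the expected rim rings to check that it's flat.

Run:
```python
from h import *
st=[(.027,.009+.048),(.027,.066),(.027,.030),(.027,.039)]
overlay("pics/scene_end.png","pics/e1.png","scene",.5063,-.0136,0,st,K=8,r=25,c=(293,232))
overlay("pics/top_end.png","pics/e2.png","top",.5101,-.0156,0,st,K=8,r=25,c=(269,188))
cv2.imwrite("pics/e.png",np.hstack([cv2.imread("pics/e1.png"),cv2.imread("pics/e2.png")]))
```

```text
268 207
244 163
```

View pics/e.png

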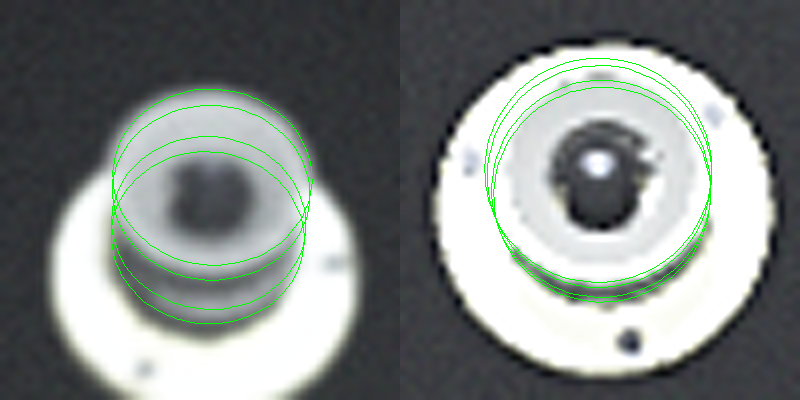

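The rims fall where a flat stack should put them, so I'm handing in.

```bash
python3 -c "
from station import job
print(job.finish_job())"
```

```text
the job is handed in; nothing more can be done
None
```

The spring stack is finished and handed in at about 21 s of the 56 s allowed. The narrow-end-up large washer went on first, wide rim to wide rim, and the wide-rim-up one on top of it, narrow end to narrow end. Each was kept the way up it lay.

- **Seating:** Both washers met their seats within about 0.3 mm of the expected heights, 30 mm and 48 mm above the bench. I only pressed with about 4–5 N when placing them.
- **Forces:** The highest force I read was about 20 N in total, while feeling for the bench with the fingertips before the first grasp. Forces were only read at the end of each move.
- **Final pictures:** The stack is on the post with the rims about where a flat stack should put them. The gripper is clear, and the small washer and flat ring are still where they were. One orange look-alike was hidden behind the gripper in the last scene picture, and I did not touch it.
- **Disagreement:** The two cameras differed by about 4–5 mm in absolute position. I used averages and positions measured relative to the arbor, so the washers may sit 1–2 mm off centre, within the 3.5 mm clearance on each side.

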